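Let the wide tin out of the gravity rack

TASK

Two plywood tin racks stand on the bench, one holding a wide tin and the other a slim one. With your fingertips, press down the wooden pad on the lever of the rack that holds the wide tin, so that its gate lifts and the tin rolls down into the tray, then let the lever come back up so that the gate is shut again behind it. Do not touch the tins, and leave the other rack and everything else on the bench as it is.

Things in the scene. Friction and masses are not known exactly. Their poses are not given: they have to be found in the camera images.
- rack_w: Rack holding the wide tin (which rack stands left varies): plywood, screwed down, 310 mm deep, 235 wide. Origin: on the bench, mid-lane under the lever; x points up the lane, y from lane to pad, z up. The open lane, 66 mm wide, slopes down to -x at 14 degrees (floor 45 mm high at the gate) into its tray. The lever lies across it, turning in a fork at y 75 mm, height 125 mm (fork top 138).
- rack_s: Rack holding the slim tin, built the same as rack_w, with the same frame. To be left alone.
- rack_w_tray (a point): Centre of the inner floor of the wide tin rack's open plywood tray, 6 mm above the bench. Inside it measures 110 mm along the lane and 82 mm across; end wall 56 mm high, side walls 51 mm. In the rack's frame: x -115, y 0 mm.
- rack_w_pad (a point): Square wooden pad, 50 x 44 mm, 8 thick, on the lever's outer end: the one to press. This point: centre of its top face. At rest: x 0, y 165 mm in the rack's frame, 171 mm above the bench, face sloping 0.35 rad, rising away from the lane. Fully pressed: y 174, height 103 mm, sloping 0.35 rad the other way. Nothing is beneath it.
- rack_s_pad (a point): The same pad on the lever of the rack with the slim tin. To be left alone.
- rack_w_lever (a joint): The wide tin's rack: lever angle, rad: 0 = at rest, pad up, gate shut; 0.7 = at its stop, pad fully down, gate highest. Sprung: about 3 N down on the pad starts it, about 6 N holds it at the stop; let go, it swings back to 0 by itself. The thin steel gate hanging from its lane end lets the tin pass from about 0.6 up.
- rack_s_lever (a joint): The slim tin's rack: lever angle, rad: 0 = at rest, pad up, gate shut; 0.7 = at its stop, pad fully down, gate highest. Sprung: about 3 N down on the pad starts it, about 6 N holds it at the stop; let go, it swings back to 0 by itself.
- wide_tin: Steel tin with a paper band, 56 mm in diameter, 60 mm long, lying across the lane of rack_w against its gate. Origin: its centre, its y axis along the tin's axis. It rolls out by itself within about a second once the gate is up.
- slim_tin: Steel tin with a paper band, 36 mm in diameter, 60 mm long, lying across the lane of rack_s against its gate. Origin: its centre.
- tape_roll: flat roll of grey tape, 72 mm across, 24 mm high, lying beside the tray of the rack with the wide tin. Bystander; origin at the centre of its underside.
- jar: small jar with a lid, 48 mm across, 65 mm high, beside the tray of the rack with the slim tin. Bystander; origin at the centre of its underside.
- screwdriver: screwdriver lying left of the racks. Bystander; origin at the centre of its underside.
- wrench: wrench lying right of the racks. Bystander; origin at the centre of its underside.
- spray_can: upright spray can, 64 mm across, 130 mm high, beyond the racks. Bystander; origin at the centre of its underside.
- mug: white mug, 80 mm across, 90 mm high, beyond the racks. Bystander; origin at the centre of its underside.
- screw_box: cardboard box of screws, 70 x 110 x 45 mm, beyond the racks. Bystander; origin at the centre of its underside.
Things that resemble listed ones, but are neither listed nor needed, are in the scene too. What is shaped like the wide_tin but red or turquoise is not meant.

How it is judged:
By the outcome, as a careful person would: the job done as asked, in the order asked, and still so for the second after the job is handed in, with the robot touching nothing.
It also fails if it takes over 32 s, if anything falls off the work surface, if the arm or the gripper's body presses on something with over 40 N, if the wrist force passes 120 N, or if a joint passes its speed limit or range.

ROBOT

A 6-joint arm with a two-finger parallel gripper is mounted at the origin on the work surface. World frame = base frame: x ahead of the robot, y to its left, z up, the work surface at z = 0. Lengths are in mm, angles in rad, forces in N, time in s.
With the tool pointing down it reaches from about 325 to 875 mm from the base axis. Payload 4.4 kg.
Tool frame: the origin (TCP) lies on the centre line of the jaws, within the pads' length; the fingertips stand ahead of it and the grasp point (between the pads) lies 6 mm ahead of it (ctrl.tcp_to_tips is the z of the fingertips in the tool frame, in mm); z points along the fingers, y is the line along which they close (so a half turn about z gives the same grasp; the last joint's range is limited). The gripper opens to 85 mm and grips with 20 to 120 N. Pads are 22 mm wide; open, the fingers measure 114 mm over their backs; the gripper's body (76 mm by 85 mm) begins 54 mm behind the grasp point. The pads swing forward as they close: fully open they stand 13 mm farther back than shut.
Start: joints at [1.161, 0.207, 1.542, -0, 1.393, -0.15], TCP at [147.72, 555.703, 256.282] pointing down, gripper open.
Joint ranges: [-2.73, 2.73], [-0.86, 2.22], [0.23, 2.46], [-1.11, 4.25], [0.08, 2.63], [-2.82, 2.82]. Speed limits (rad/s): [2.79, 2.79, 3.14, 3.14, 3.14, 3.14].

INTERFACE

Orientations are given as a 3x3 rotation matrix whose columns are the frame's x, y, z axes.
In Python, from plant import ctrl, sensors, optics gives the robot as it stands. Calls block until the motion is done:
- ctrl.move_ptp(position, orientation): joint-space move of the TCP to a pose.
- ctrl.move_l(position, rot=None, vel=150, threshold=None): straight line of the TCP; rot=None keeps the orientation; vel is the mean speed in mm/s. With threshold (N) it stops when the force on the tool has changed by that much, and returns True; else False.
- ctrl.set_joints(angles): joint-space move.
- ctrl.gripper_to(opening, force=None): finger opening in mm; force is the grip in N (None keeps the last); returns when the fingers have stopped.
- ctrl.hold(seconds).
- ctrl.solve_ik(position, orientation): joint angles nearest the present ones, or None.
- sensors.read_state(): the state.
- optics.grab_frame(name): name is "side" or "top" or "wrist"; returns (picture, depth): 400x640x3 uint8, red, green, blue; 400x640 float32, mm along the optical axis (not along the pixel's ray), 0 where there is no reading.
- optics.camera_params(name): a dict with "mtx" (3x3 intrinsics, pixels), "k1" (the pictures are not rectified: a ray, as slopes to the right and down, at radius r is drawn at 1 + k1 r^2 times it, then the intrinsics apply), "R" (3x3) and "t" (3): a world point X has camera coordinates R X + t; the wrist camera has in their place "T_tool_cam" (4x4, takes a point from camera to tool coordinates, whose origin is the TCP and whose axes are the flange's). Camera axes: x right, y down, z forward; pixel columns grow to the right and rows downward; lengths in mm; the calibration is good to about 2 mm. A picture is of the moment at which its call begins: read the wrist's pose just before it. camera_params takes no time and is no camera call.
A pose or a line that the arm cannot do raises ctrl.MotionError and nothing moves.
- ctrl.finish_job(): hands the job in; it is judged then, once.
The state is a dict: "t": time; "q": joint angles; "qvel": joint speeds; "tau": joint torques, N m; "eef_pos": TCP position; "eef_rot": TCP orientation; "force": force on the tool from outside, world axes, zero at the start; "wrist_torque": the same for the moment, N m; "grip_width": finger opening in mm; "grasp_force": force on a finger pad.
Only numpy, scipy, OpenCV 4.12 (cv2) and the standard library are available. Lean on these libraries where they do the work, as an engineer would, in place of code of your own. Each camera call takes 0.05 s, during which the arm holds its last target. There are 200 camera calls.

## Working session

There is one attempt and no reset: what is moved stays moved. The work goes in short steps, each a Python script; the robot and the scene stay as the last script left them, time stands still between calls to the robot, and variables do not carry over. Pictures are saved under pics/ and viewed, at most 10 in all, crops included, and the job is handed in when it is done.

```bash
ls; mkdir -p pics
python3 - <<'E'
from plant import ctrl, sensors, optics
import cv2,numpy as np
for n in ("top","side"):
    p,d=optics.grab_frame(n); cv2.imwrite(f"pics/{n}.png",p[...,::-1]); np.savez(f"{n}.npz",p=p,d=d)
    c=optics.camera_params(n); print(n,c)
print(ctrl.tcp_to_tips,sensors.read_state()["t"])
E
```

```text
pics
top {'mtx': array([[368.95571049,   0.        , 309.69235752],
       [  0.        , 368.95571049, 199.03535277],
       [  0.        ,   0.        ,   1.        ]]), 'k1': -0.05040821421069847, 'R': array([[-0.02671353, -0.9994458 , -0.01986164],
       [-0.99757471,  0.02793049, -0.06375406],
       [ 0.06427347,  0.01811038, -0.99776798]]), 't': array([ -26.5086203 ,  558.45465085, 1129.60516923])}
side {'mtx': array([[364.01909249,   0.        , 321.38144673],
       [  0.        , 364.01909249, 200.48201354],
       [  0.        ,   0.        ,   1.        ]]), 'k1': -0.00988464806048196, 'R': array([[ 0.8741768 , -0.48560099,  0.00256826],
       [-0.32999723, -0.59792294, -0.73047244],
       [ 0.35625376,  0.63771454, -0.68293735]]), 't': array([-503.86621836,  251.92917433, 1203.58963706])}
25.0 0.1
```

View pics/top.png

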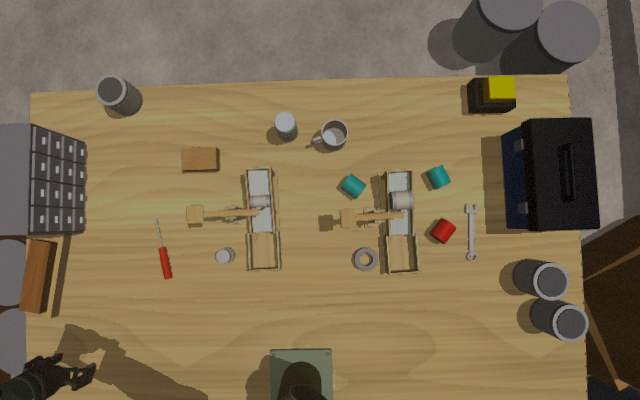

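View pics/side.png

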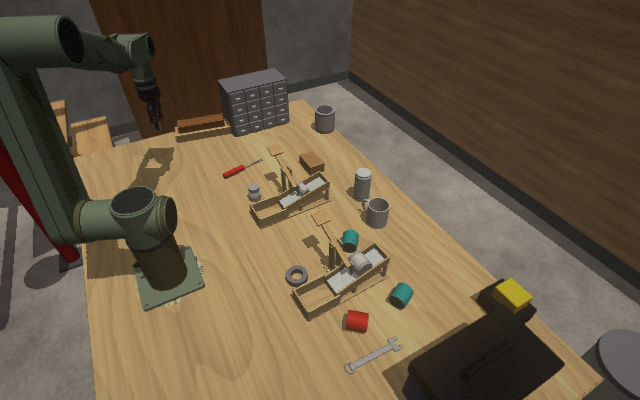

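The wide tin (larger, at about top (402,200)) is in the right-hand rack, and the tape roll beside its tray agrees. Its pad is at top (347,218) and side (320,217). Next I'll locate the pad, lever and lane from depth.

```bash
cat > h.py <<'E'
import numpy as np,cv2
from plant import optics
def world(name,p=None,d=None,u=None,v=None,c=None):
    c=c or optics.camera_params(name); k=c["mtx"]
    uv=np.stack([u,v],-1).astype(float).reshape(-1,1,2)
    n=cv2.undistortPoints(uv,k,np.array([c["k1"],0,0,0.])).reshape(-1,2)
    X=np.c_[n,np.ones(len(n))]*np.asarray(d,float).reshape(-1,1)
    return (X-c["t"])@c["R"]
def cloud(name,d,u0,u1,v0,v1):
    v,u=np.mgrid[v0:v1,u0:u1]; v=v.ravel();u=u.ravel(); z=d[v,u]; m=z>0
    return world(name,d=z[m],u=u[m],v=v[m]),u[m],v[m]
E
python3 - <<'E'
from h import *
np.set_printoptions(precision=1,suppress=True)
for n,box in (("top",(325,425,165,280)),("side",(300,395,200,320))):
    f=np.load(n+".npz"); W,u,v=cloud(n,f["d"],*box)
    pad=W[(W[:,2]>158)&(W[:,2]<195)]; print(n,"pad",len(pad),np.median(pad,0),pad.mean(0),pad.min(0),pad.max(0))
    if len(pad)>10:
        A=np.c_[pad[:,:2]-pad[:,:2].mean(0),np.ones(len(pad))]; print(np.linalg.lstsq(A,pad[:,2],rcond=None)[0])
    h=W[(W[:,2]>15)&(W[:,2]<250)]; print(h.min(0),h.max(0))
    if n=="top":
        for a,b in ((40,56),(56,70),(70,90),(90,120),(120,150)):
            s=h[(h[:,2]>a)&(h[:,2]<b)]; print(a,b,len(s),s.min(0),s.max(0),s.mean(0))
# lane outline via mask: rack walls at top
f=np.load("top.npz"); im=f["p"]; c=cv2.resize(im[160:280,320:440],None,fx=5,fy=5,interpolation=cv2.INTER_CUBIC); cv2.imwrite("pics/crop.png",c[...,::-1])
E
```

```text
top pad 290 [ 492.6 -143.6  172. ] [ 492.8 -143.8  171.8] [ 467.5 -165.2  161. ] [ 518.  -122.1  181.8]
[ -0.    0.3 171.8]
[ 324.6 -364.9   15.1] [ 632.  -122.1  181.8]
40 56 750 [ 324.6 -364.9   40. ] [ 628.9 -138.3   56. ] [ 487.8 -263.8   49.1]
56 70 423 [ 325.6 -360.7   56. ] [ 623.1 -146.9   70. ] [ 539.9 -291.9   63.4]
70 90 371 [ 484.2 -346.7   70. ] [ 628.1 -219.2   90. ] [ 586.4 -301.7   77.4]
90 120 659 [ 484.  -345.6   90.1] [ 632.  -219.4  119.9] [ 550.8 -302.8  105. ]
120 150 236 [ 480.7 -265.6  120.2] [ 517.2 -175.2  149.7] [ 497.2 -224.5  135.4]
side pad 194 [ 491.8 -146.9  168.8] [ 491.8 -146.4  169. ] [ 467.7 -168.   158.5] [ 517.5 -123.5  180.6]
[ -0.    0.4 169. ]
[ 324.  -465.6   15. ] [787.6  70.6 180.6]
```

View pics/crop.png

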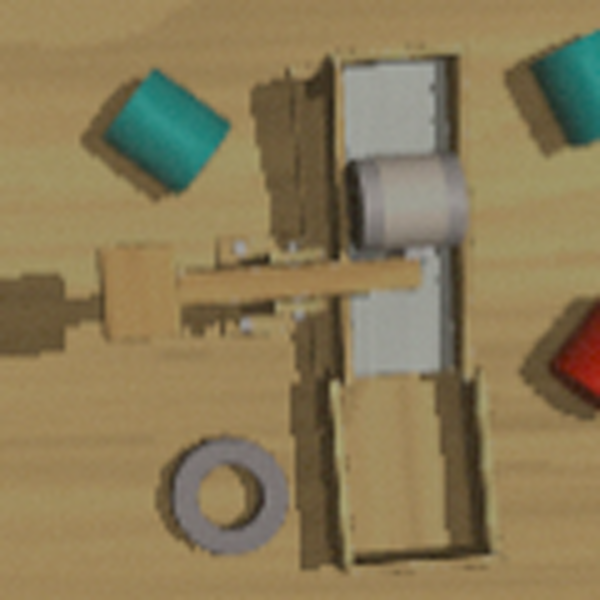

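The crop shows the pad at crop (140,292), the lever running to the lane, and the tin waiting behind the gate. Depth from both views puts the pad centre at about (492, -145, 171). I'll close the fingers, go above the pad, press gently while following its arc, then hold.

Run:
```python
from h import *
from plant import ctrl, sensors
np.set_printoptions(precision=2,suppress=True)
P=np.array([492.,-145.,171.]); L=ctrl.tcp_to_tips
yd=np.array([-.04,1,0]); yd/=np.linalg.norm(yd); xd=np.array([yd[1],-yd[0],0])
cands=[]
for s in (1,-1):
    y=s*xd; z=np.array([0,0,-1.]); R=np.c_[np.cross(y,z),y,z]
    q=ctrl.solve_ik(P+[0,0,L+60],R); print(q)
    if q is not None: cands.append((abs(q[5]),R))
R=min(cands,key=lambda c:c[0])[1]
ctrl.gripper_to(0)
ctrl.move_ptp(P+[0,0,L+60],R)
S=lambda m:(lambda s:print(m,s["t"],s["eef_pos"]-[0,0,L],s["force"]))(sensors.read_state())
S("above")
print(ctrl.move_l(P+[0,0,L-3],vel=60,threshold=2)); S("contact")
print(ctrl.move_l(P+9*yd+[0,0,L-70],vel=60,threshold=13)); S("pressed")
ctrl.hold(0.6)
S("held")
import cv2
p,d=optics.grab_frame("top"); cv2.imwrite("pics/t2.png",cv2.resize(p[150:290,310:450],None,fx=4,fy=4)[...,::-1])
S("end")
```

```text
[-0.46  0.07  1.69 -0.    1.38 -0.5 ]
[-0.46  0.07  1.69 -0.    1.38  2.65]
above 3.6167 [ 492.21 -144.29  231.02] [-0.85 -0.01 -0.37]
True
contact 4.525 [ 491.25 -144.56  170.94] [ 1.49 -0.02  0.88]
True
pressed 5.5583 [ 491.74 -137.81  105.62] [-2.98  1.09  8.9 ]
held 6.1583 [ 491.7  -137.8   105.61] [-2.2   0.14  8.24]
end 6.2083 [ 491.74 -137.78  105.63] [-2.69  1.87  8.53]
```

View pics/t2.png

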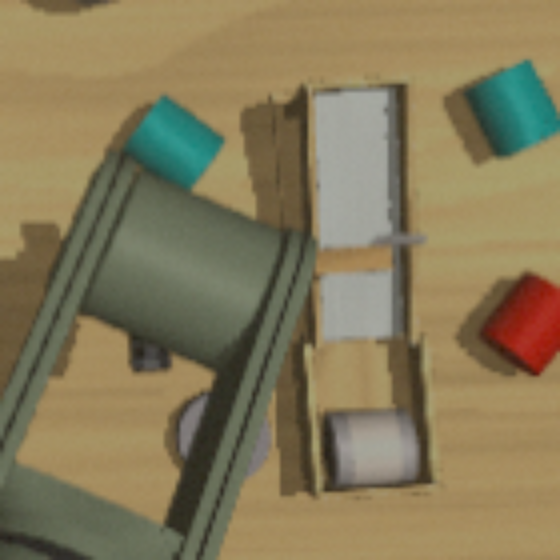

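The picture shows the lever at its stop with the gate up, and the tin already in the tray at crop (372,448). Now I'll lift off along the arc, back away and check.

Run:
```python
from h import *
from plant import ctrl, sensors
p=np.array(sensors.read_state()["eef_pos"])
ctrl.move_l(p+[0,-4,70],vel=70); ctrl.move_l(p+[0,-4,160],vel=120)
ctrl.move_ptp(np.array([400,60,300.]),sensors.read_state()["eef_rot"])
ctrl.hold(.3)
q,d=optics.grab_frame("top"); cv2.imwrite("pics/t3.png",cv2.resize(q[80:300,140:500],None,fx=2.2,fy=2.2)[...,::-1])
W,u,v=cloud("top",d,325,375,195,240); pad=W[(W[:,2]>158)&(W[:,2]<195)]; print(len(pad),pad.mean(0))
s=sensors.read_state(); print(s["t"],s["force"])
```

```text
288 [ 492.66027114 -143.93473849  171.56317818]
9.5 [1.01592201 0.4253293  0.03098991]
```

View pics/t3.png

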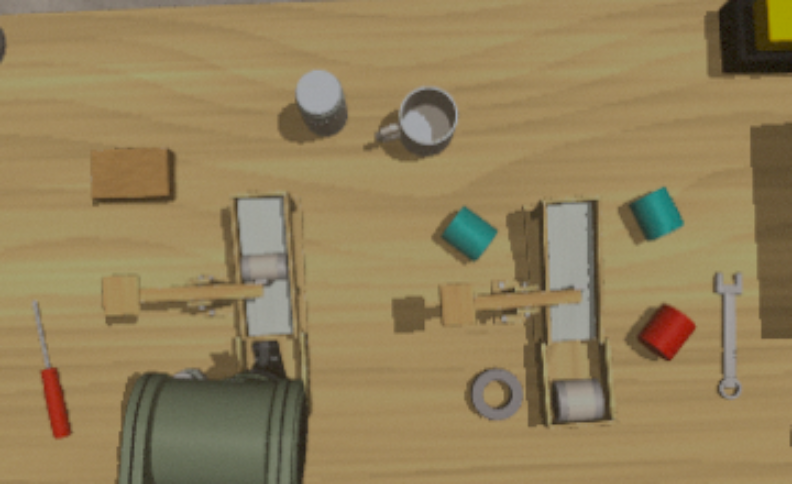

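The wide tin lies in its tray at (578,400), and its lever is back at rest with the pad at 171.6 mm. The slim tin is still in place at (264,266). The arm is clear.

```bash
python3 -c "
from plant import ctrl
print(ctrl.finish_job())"
```

```text
the job is handed in; nothing more can be done
None
```

The job is handed in: the wide tin rolled into its tray, the lever is back up with the gate shut behind it, and the last picture shows nothing else disturbed, though the arm hid the jar in it.

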